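# Slide open the sample box and set out the reference jar

### The arm

A 6-joint arm with a two-finger parallel gripper is mounted at the origin on the work surface. World frame = base frame: x ahead of the robot, y to its left, z up, the work surface at z = 0. Lengths are in m, angles in rad, forces in N, time in s.
With the tool pointing down it reaches from about 0.425 to 0.95 m from the base axis. Payload 3.5 kg.
Tool frame: the origin (TCP) lies at the very end of the fingers, on their centre line; the grasp point (between the pads) lies 19 mm behind it (pinch_z is the y of the grasp point in the tool frame, in m); y points along the fingers, z is the direction in which the jaws open and shut, and the axes are right-handed (so a half turn about y gives the same grasp; the last joint's range is limited). The gripper opens to 85 mm and grips with 20 to 120 N. Pads are 22 mm wide; open, the fingers measure 114 mm over their backs; the gripper's body (76 mm by 85 mm) begins 54 mm behind the grasp point. The pads swing forward as they close: fully open they stand 13 mm farther back than shut.
Start: joints at [-1.292, 0.286, 1.577, -0, 1.279, -0.15], TCP at [0.281, -0.614, 0.231] pointing down, gripper open.
Joint ranges: [-2.77, 2.77], [-0.9, 2.22], [0.21, 2.48], [-1.53, 4.67], [0.24, 2.81], [-2.84, 2.84]. Speed limits (rad/s): [2.79, 2.79, 3.14, 3.14, 3.14, 3.14].

### API

Orientations are given as a 3x3 rotation matrix whose columns are the frame's x, y, z axes.
In Python, from plant import read_state, get_image, camera_model, sign_off, pinch_z gives the robot as it stands.
- The arm moves only by the tool move_arm, never from a script. Its argument "steps" is a list of rows, each a list of 3 entries, a list of its own where there are three numbers: the turn, a rotation vector about the tool's x, y, z in degrees, then the shift along the tool's x, y, z in m, then the closure, from 0 (fully open) to 1 (shut). In form: [[[wx, wy, wz], [x, y, z], hand], ...]. A call has 1 to 20 rows; each row shifts and turns the commanded pose from where the row before left it, along the tool's axes as they then stand; what a row does not reach is not made up. A row lasts 1/12 s, in which the tool goes at most 41.7 mm and 7.16 degrees, less where a joint would pass 70% of its speed; a pose out of reach is approached as far as the arm can. A call is refused whole if a number of a shift passes 0.0417 or a number of a turn 7.16, either way. A call with a gripper value outside its range is refused whole. The fingers move at their own pace and stop on an object; the grip force is fixed at half the most. Time passes only in rows, so rows that do not move let the fingers close. It gives the time, the measured TCP pose, the force and the opening at its end, in the units of the state.
- read_state(): the state, without advancing time (a new reading comes with each control period).
- get_image(name): name is "scene" or "top"; returns the picture (384x512x3 uint8, red, green, blue); there is no depth.
- camera_model(name): a dict with "fx", "fy", "cx", "cy" (pixels), "R" (3x3) and "t" (3): a world point X has camera coordinates R X + t. Camera axes: x right, y down, z forward; pixel columns grow to the right and rows downward; lengths in m; the calibration is good to about 2 mm. A picture is of the moment at which its call begins. camera_model takes no time and is no camera call.
- sign_off(): hands the job in, once; it reports no verdict.
The state is a dict: "clock": time; "joint_positions": joint angles; "joint_vel": joint speeds; "joint_torque": joint torques, N m; "position": TCP position; "orientation": TCP orientation; "force": force on the tool from outside, world axes, zero at the start; "wrist_torque": the same for the moment, N m; "gripper_width": opening from 0.0 (shut) to 1.0 (fully open).
Only numpy, scipy, OpenCV 4.12 (cv2) and the standard library are available. Lean on these libraries where they do the work, as an engineer would, in place of code of your own. Each camera call takes 0.05 s, during which the arm holds its last target. There are 200 camera calls.

### The job

Open the wooden sample box by pressing down on top of its flat sliding lid and dragging it back towards you until it stops; the lid is thin, so never bear on the box or lid with more than about 2 kg. Then lift the little brown jar out of the opened compartment and stand it upright in the middle of the round cork coaster, setting it down softly. Leave the lid open and the other glassware where it stands.

Things in the scene. Friction and masses are not known exactly. Their poses are not given: they have to be found in the camera images.
- box: Plain wooden box fixed to the table, 220 mm long (its x) by 160 mm wide (its y) by 102 mm high, walls 8 mm, floor 6 mm. Origin: centre of its underside; z up. Its +x end is the far end; its -x end, facing the robot (turned up to 0.3 rad), is lower and the lid runs out over it.
- lid (a joint): How far the lid is open, in m: 0 shut, growing as it slides towards the box's own -x, 0.12 at its stop; it starts 0 to 12 mm open. A flat plywood board 206 mm long, 143 mm wide, 5 mm thick, sunk between the side walls, no handle or edge to take hold of. It drags in its grooves with about 4 N (a press of 10 to 20 N carries it along; less slips), stays where left, and hardly yields.
- lid_plane (a point): Point fixed to the box, on its middle line, 60 mm from its centre towards the far end, 97 mm up: where the lid's top face would lie (5 mm below the side walls' tops) if its grooves were level. They are not: they slope along the box by up to 0.02 rad either way about its middle, unmeasured, so the face here is up to 2 mm higher or lower and rises or falls by up to 2.4 mm along the drag.
- bay (a point): Middle of the floor of the box's far compartment, 51 mm from the box's centre towards its far end, 6 mm up. It is 102 mm long, 144 mm wide, with a divider 76 mm high on the near side. The jar stands in it, up to 18 mm off its middle, and the open lid uncovers it; grip it high, by its cap, so that a wide gripper clears the side walls.
- jar: Closed brown glass jar with a blue screw cap, standing in the far compartment under the lid: body 40 mm across up to 52 mm, then a shoulder and a cap 37 mm across (from 66 to 82 mm), 82 mm high, about 0.14 kg. Origin: centre of its underside; z up along its axis.
- coaster: Round cork coaster, 100 mm across and 4 mm thick, fixed flat on the table to one side of the box (left or right). Origin: centre of its underside, at table height.
- tumbler: Empty drinking glass, 68 mm across and 105 mm high, standing on the table on the other side of the box. Origin: centre of its underside. To be left alone.
- beer: Brown long-neck bottle, 60 mm across and 185 mm high, standing to one side of the box, nearer the robot. Origin: centre of its underside. To be left alone.
- labjar: Clear glass jar with a blue cap, 86 mm across and 135 mm high, standing to one side of the box, nearer the robot. Origin: centre of its underside. To be left alone.
There are look-alikes about, which are no part of the job. Of the things that look like the coaster, the smallest one is meant.

How it is judged:
On the way, in this order (a step that is already met when the one before it is completed fails the run):
1. the lid is slid open to its stop (within 8 mm) while the jar still stands in its compartment (value of joint lid above 0.112 m and z of jar in the frame of box below 0.012 m and angle between jar's own z axis and vertical below 0.2 rad), for 0.2 s.
2. the jar is lifted clear of the box (z of jar in the frame of box above 0.09 m), for 0.05 s.
At the end, for the whole second after the job is handed in: The jar stands upright (within 0.1 rad) and at rest on the coaster, its centre within 22 mm of the coaster's; the lid is still open, within 15 mm of its stop (value of joint lid above 0.105 m and horizontal distance between jar and coaster below 0.022 m and z of jar in the frame of coaster between 0.001 and 0.007 m and angle between jar's own z axis and vertical below 0.1 rad and linear speed of jar below 0.02 m/s); the robot touches nothing.
It fails at once if the robot bears on the box or its lid with more than 25 N (contact force between any of the fingers, the arm and box above 25 N).
It fails at once if the jar is knocked over (angle between jar's own z axis and vertical above 0.6 rad).
It fails at once if the jar is dropped or rammed down on the coaster (more than 40 N) (contact force between jar and coaster above 40 N).
It fails at once if the drinking glass, the brown bottle or the clear jar is shifted by more than 15 mm (distance of any of tumbler, beer, labjar from where it was at the start of the episode above 0.015 m).
It also fails if it takes over 64 s, if anything falls off the work surface, if the arm or the gripper's body presses on something with over 40 N, if the wrist force passes 120 N, or if a joint passes its speed limit or range.

## Working session

There is one attempt and no reset: what is moved stays moved. The work goes in short steps, Python scripts to look and compute and a tool call to move; the robot and the scene stay as the last step left them, time stands still between calls to the robot, and variables do not carry over. Pictures are saved under pics/ and viewed, about 8 in all and at most 12, crops included, and the job is handed in when it is done.

Besides the shell and the picture viewer there is one more tool, called after "Emit:" as name(argument=value, ...) on one line, values as JSON. move_arm: Moves the arm, as the interface text tells. Its arguments: {"type":"object","properties":{"steps":{"type":"array","items":{"type":"array"}}},"required":["steps"]}

```bash
mkdir -p pics; ls; python3 - <<'E'
from plant import *
import cv2,numpy as np
np.set_printoptions(precision=4,suppress=True)
s=read_state()
for k,v in s.items(): print(k,np.array(v))
print(pinch_z() if callable(pinch_z) else pinch_z)
for n in("scene","top"):
    im=get_image(n); cv2.imwrite(f"pics/{n}0.png",im[:,:,::-1]); print(n,camera_model(n))
E
```

```text
pics
clock 0.0
joint_positions [-1.292   0.2872  1.5782 -0.      1.2786 -0.15  ]
joint_vel [-0.0003 -0.0001  0.0012 -0.0007 -0.001   0.0019]
joint_torque [ -0.     -40.598  -29.2628  -0.0002   0.0058  -0.    ]
position [ 0.2805 -0.6132  0.2299]
orientation [[-0.9095 -0.0007  0.4158]
 [-0.4158  0.0023 -0.9095]
 [-0.0003 -1.     -0.0024]]
force [ 0.2836 -0.1745 -0.4831]
wrist_torque [-0.0355 -0.0232 -0.0156]
gripper_width 0.9999792361715186
-0.0187
scene {'fx': 460.49596202268634, 'fy': 460.49596202268634, 'cx': 254.85292375477437, 'cy': 193.17920944076835, 'R': array([[-0.8899,  0.4562,  0.0051],
       [ 0.3382,  0.6671, -0.6638],
       [-0.3063, -0.589 , -0.7479]]), 't': array([ 0.528 , -0.1527,  1.393 ])}
top {'fx': 357.6430536639988, 'fy': 357.6430536639988, 'cx': 251.22461629788714, 'cy': 189.48136592022547, 'R': array([[-0.0187, -0.9998, -0.0052],
       [-0.9976,  0.019 , -0.0669],
       [ 0.067 ,  0.004 , -0.9977]]), 't': array([0.0016, 0.6065, 1.1641])}
```

View pics/top0.png

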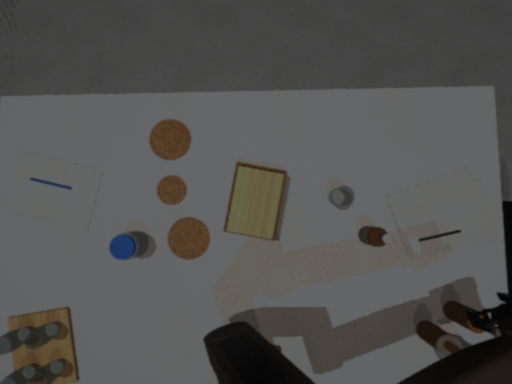

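View pics/scene0.png

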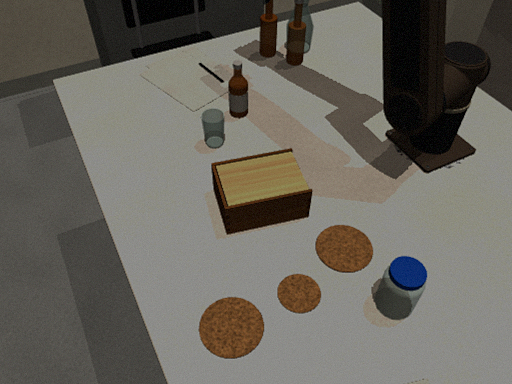

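The two views show the box (top view corners about (237,163), (287,170), (274,240), (225,232)). The smallest cork disc is at (172,190) in top and (299,293) in scene. The tumbler and the beer bottle are on the right, and the lab jar is at (123,246).

```bash
cat > h.py <<'E'
import numpy as np,cv2
from plant import *
np.set_printoptions(precision=4,suppress=True)
def ray(n,uv,z):
    c=camera_model(n);R=np.array(c["R"]);t=np.array(c["t"])
    uv=np.atleast_2d(np.array(uv,float))
    d=np.c_[(uv[:,0]-c["cx"])/c["fx"],(uv[:,1]-c["cy"])/c["fy"],np.ones(len(uv))]@R
    o=-R.T@t
    return o+d*((z-o[2])/d[:,2])[:,None]
def proj(n,X):
    c=camera_model(n);p=np.atleast_2d(X)@np.array(c["R"]).T+np.array(c["t"])
    return np.c_[p[:,0]/p[:,2]*c["fx"]+c["cx"],p[:,1]/p[:,2]*c["fy"]+c["cy"]]
def biggest(m):
    cs,_=cv2.findContours(m.astype(np.uint8),cv2.RETR_EXTERNAL,cv2.CHAIN_APPROX_NONE)
    return max(cs,key=cv2.contourArea)
E
python3 - <<'E'
from h import *
for n,p,roi in(("top",(172,190),(215,155,300,250)),("scene",(299,293),(205,145,315,235))):
    im=cv2.imread(f"pics/{n}0.png");hsv=cv2.cvtColor(im,cv2.COLOR_BGR2HSV)
    x0,y0,x1,y1=roi
    W=np.zeros(im.shape[:2],bool);W[y0:y1,x0:x1]=1
    print(n,"lid hsv",hsv[200,258] if n=="top" else hsv[180,262],"cork",hsv[p[1],p[0]],"table",hsv[150,215])
    S=hsv[...,1];V=hsv[...,2]
    lid=W&(S>70)&(V>95)
    box=W&(S>90)
    for nm,m in(("lid",lid),("box",box)):
        m=cv2.morphologyEx(m.astype(np.uint8),cv2.MORPH_OPEN,np.ones((3,3)))
        c=biggest(m)
        q=ray(n,c[:,0].astype(float),.097 if nm=="lid" else .102)[:,:2].astype(np.float32)
        if n=="top" or nm=="lid":
            r=cv2.minAreaRect(q);print(nm,r,cv2.boxPoints(r))
    cm=np.zeros(im.shape[:2],bool);cm[p[1]-22:p[1]+23,p[0]-26:p[0]+27]=1
    c=biggest(cm&(S>90));e=cv2.fitEllipse(ray(n,c[:,0].astype(float),.004)[:,:2].astype(np.float32))
    print("coaster",e)
for nm,uv,z in(("tumbler",(341,191),.105),("beer",(366,233),.0),("labjar",(122,246),.135)): print(nm,ray("top",uv,z))
im=cv2.imread("pics/top0.png")[150:255,205:305];cv2.imwrite("pics/c.png",cv2.resize(im,None,fx=5,fy=5,interpolation=cv2.INTER_CUBIC)*1)
E
```

```text
top lid hsv [ 22  98 101] cork [ 15 137  84] table [110   7 104]
lid ((0.5620473623275757, -0.019541263580322266), (0.13820376992225647, 0.2010979801416397), 78.3561019897461) [[ 0.4496 -0.0669]
 [ 0.6466 -0.1075]
 [ 0.6745  0.0278]
 [ 0.4775  0.0684]]
box ((0.5674864053726196, -0.02233263850212097), (0.1568538397550583, 0.2148260772228241), 78.32513427734375) [[ 0.4464 -0.0774]
 [ 0.6568 -0.1209]
 [ 0.6885  0.0327]
 [ 0.4782  0.0762]]
coaster ((0.6124213933944702, 0.25921183824539185), (0.09138888865709305, 0.09276878088712692), 129.0665283203125)
scene lid hsv [ 17 135 142] cork [ 15 167 128] table [ 17  45 142]
lid ((0.5640091896057129, -0.022067546844482422), (0.14143984019756317, 0.20691537857055664), 78.32618713378906) [[ 0.4484 -0.0704]
 [ 0.651  -0.1123]
 [ 0.6796  0.0263]
 [ 0.477   0.0681]]
coaster ((0.614499568939209, 0.26021766662597656), (0.09610261768102646, 0.09678090363740921), 135.91378784179688)
tumbler [[ 0.5909 -0.2856  0.105 ]]
beer [[ 0.4551 -0.3899  0.    ]]
labjar [[0.4382 0.3758 0.135 ]]
```

View pics/c.png

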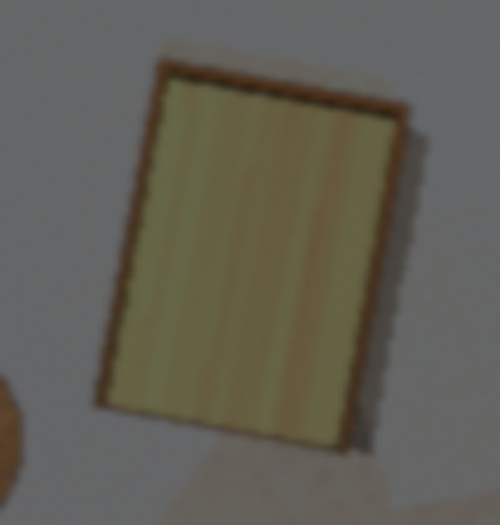

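Emit:
move_arm(steps=[[[0,6,0],[0,-0.006,0],1],[[0,6,0],[0,-0.006,0],1],[[0,6,0],[0,-0.006,0],1],[[0,6,0],[0,-0.006,0],1],[[0,6,0],[0,-0.006,0],1],[[0,6.2,0],[0,-0.006,0],1]])

```text
clock: 0.6
position: [0.2806, -0.6135, 0.2667]
orientation: [[-0.978, -0.0, -0.207], [0.207, 0.001, -0.978], [0.001, -1.0, -0.001]]
force: [0.3, -0.8, -0.5]
gripper_width: 0.145
```

```bash
cat >> h.py <<'E'
UX=np.array([.979,-.2035,0]);UY=np.array([.2035,.979,0]);C=np.array([.566,-.022,0])
def rel(target):
    s=read_state();R=np.array(s["orientation"]);p=np.array(s["position"])
    print("t",s["clock"],"p",p,"F",np.array(s["force"]),"w",s["gripper_width"],"boxxy",(p-C)@UX,(p-C)@UY,"yawerr deg",np.degrees(np.arctan2(R[:,2]@UX,-R[:,2]@UY)),"tilt",R[:2,1])
    d=np.array(target)-p;print("tool shift",R.T@d,"len",np.linalg.norm(d));return R.T@d
E
python3 - <<'E'
from h import *
t=C+.06*UX;t[2]=.265;d=rel(t);print(d/17)
E
```

```text
t 0.6 p [ 0.2806 -0.6135  0.2667] F [ 0.2753 -0.7741 -0.5068] w 0.1454092384905429 boxxy -0.15905870314385276 -0.6371590986919696 yawerr deg -0.1891681928723383 tilt [-0.0004  0.0015]
tool shift [-0.217   0.0024 -0.6379] len 0.6738131155437558
[-0.0128  0.0001 -0.0375]
```

Emit:
move_arm(steps=[[[0,0,0],[-0.0128,0,-0.0375],1],[[0,0,0],[-0.0128,0,-0.0375],1],[[0,0,0],[-0.0128,0,-0.0375],1],[[0,0,0],[-0.0128,0,-0.0375],1],[[0,0,0],[-0.0128,0,-0.0375],1],[[0,0,0],[-0.0128,0,-0.0375],1],[[0,0,0],[-0.0128,0,-0.0375],1],[[0,0,0],[-0.0128,0,-0.0375],1],[[0,0,0],[-0.0128,0,-0.0375],1],[[0,0,0],[-0.0128,0,-0.0375],1],[[0,0,0],[-0.0128,0,-0.0375],1],[[0,0,0],[-0.0128,0,-0.0375],1],[[0,0,0],[-0.0128,0,-0.0375],1],[[0,0,0],[-0.0128,0,-0.0375],1],[[0,0,0],[-0.0128,0,-0.0375],1],[[0,0,0],[-0.0128,0,-0.0375],1],[[0,0,0],[-0.0128,0,-0.0375],1]])

```text
clock: 2.02
position: [0.6227, -0.0313, 0.2668]
orientation: [[-0.98, -0.001, -0.201], [0.201, 0.0, -0.98], [0.001, -1.0, 0.0]]
force: [1.0, -0.4, 0.2]
gripper_width: 0.002
```

Emit:
move_arm(steps=[[[0,0,0],[0,0.03,0],1],[[0,0,0],[0,0.03,0],1],[[0,0,0],[0,0.03,0],1],[[0,0,0],[0,0.03,0],1],[[0,0,0],[0,0.03,0],1],[[0,0,0],[0,0,0],1],[[0,0,0],[0,0,0],1],[[0,0,0],[0,0,0],1]])

```text
clock: 2.68
position: [0.6233, -0.0336, 0.1189]
orientation: [[-0.979, 0.002, -0.202], [0.202, -0.0, -0.979], [-0.002, -1.0, 0.0]]
force: [0.4, -0.7, 0.3]
gripper_width: -0.004
```

```bash
python3 - <<'E'
from h import *
t=C+.06*UX;t[2]=.102;d=rel(t)
im=get_image("scene");print(proj("scene",read_state()["position"]))
cv2.imwrite("pics/s1.png",cv2.resize(im[100:280,180:420,::-1],None,fx=3,fy=3))
E
```

```text
t 2.6833 p [ 0.6233 -0.0336  0.1189] F [ 0.3559 -0.7036  0.2654] w -0.004405585122278787 boxxy 0.05842799045575765 0.0003424896708849929 yawerr deg 0.11040182000437955 tilt [ 0.002  -0.0004]
tool shift [-0.0015  0.0169  0.0003] len 0.016992934659009893
[[237.766  175.3507]]
```

View pics/s1.png

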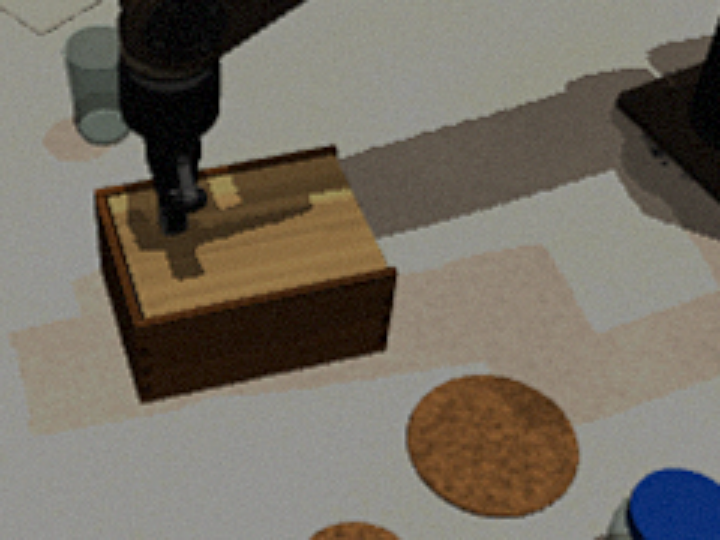

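The closed fingertips are at crop (172,228), which is about (237,176) in the full image and matches the projected TCP. They are just above the lid's midline. I'll start the guarded descent.

Emit:
move_arm(steps=[[[0,0,0],[0,0.01,0],1],[[0,0,0],[0,0.005,0],1],[[0,0,0],[0,0.0,0],1],[[0,0,0],[0,0,0],1],[[0,0,0],[0,0.001,0],1],[[0,0,0],[0,0.001,0],1],[[0,0,0],[0,0,0],1]])

```text
clock: 3.32
position: [0.6223, -0.0333, 0.1003]
orientation: [[-0.979, -0.0, -0.202], [0.202, -0.0, -0.979], [0.0, -1.0, 0.0]]
force: [-0.7, 0.4, -0.5]
gripper_width: 0.007
```

Emit:
move_arm(steps=[[[0,0,0],[0,0.001,0],1],[[0,0,0],[0,0,0],1]])

```text
clock: 3.48
position: [0.6223, -0.0333, 0.0992]
orientation: [[-0.979, -0.0, -0.202], [0.202, 0.0, -0.979], [0.0, -1.0, 0.0]]
force: [-0.7, -0.0, 0.1]
gripper_width: -0.001
```

Emit:
move_arm(steps=[[[0,0,0],[0,0.001,0],1],[[0,0,0],[0,0,0],1]])

```text
clock: 3.65
position: [0.6222, -0.0333, 0.0982]
orientation: [[-0.979, -0.0, -0.202], [0.202, 0.0, -0.979], [0.0, -1.0, -0.0]]
force: [-0.4, -0.8, -0.6]
gripper_width: 0.001
```

Emit:
move_arm(steps=[[[0,0,0],[0,0.0005,0],1],[[0,0,0],[0,0,0],1]])

```text
clock: 3.82
position: [0.6223, -0.0333, 0.0977]
orientation: [[-0.979, -0.0, -0.202], [0.202, 0.0, -0.979], [0.0, -1.0, 0.0]]
force: [0.2, 0.2, -0.1]
gripper_width: 0.003
```

Emit:
move_arm(steps=[[[0,0,0],[0,0.0005,0],1],[[0,0,0],[0,0,0],1]])

```text
clock: 3.98
position: [0.6223, -0.0333, 0.0972]
orientation: [[-0.979, -0.0, -0.202], [0.202, 0.0, -0.979], [0.0, -1.0, -0.0]]
force: [0.8, 0.5, 0.1]
gripper_width: 0.001
```

Emit:
move_arm(steps=[[[0,0,0],[0,0.0005,0],1],[[0,0,0],[0,0,0],1]])

```text
clock: 4.15
position: [0.6224, -0.0333, 0.0971]
orientation: [[-0.979, 0.0, -0.202], [0.202, -0.0, -0.979], [-0.0, -1.0, -0.0]]
force: [-0.6, 0.2, 1.8]
gripper_width: -0.0
```

Emit:
move_arm(steps=[[[0,0,0],[0,0.0005,0],1],[[0,0,0],[0,0,0],1]])

```text
clock: 4.32
position: [0.6224, -0.0333, 0.097]
orientation: [[-0.979, -0.0, -0.202], [0.202, -0.0, -0.979], [-0.0, -1.0, 0.0]]
force: [-2.2, 0.8, 3.6]
gripper_width: 0.004
```

Emit:
move_arm(steps=[[[0,0,0],[0,0.0005,0],1],[[0,0,0],[0,0,0],1]])

```text
clock: 4.48
position: [0.6225, -0.0334, 0.097]
orientation: [[-0.979, -0.0, -0.201], [0.201, -0.0, -0.979], [0.0, -1.0, 0.0]]
force: [-2.9, 0.4, 6.5]
gripper_width: -0.0
```

Emit:
move_arm(steps=[[[0,0,0],[0,0.0005,0],1],[[0,0,0],[0,0.0005,0],1],[[0,0,0],[0,0.0004,0],1],[[0,0,0],[0,0,0],1]])

```text
clock: 4.82
position: [0.6232, -0.0335, 0.0969]
orientation: [[-0.979, 0.002, -0.201], [0.201, -0.0, -0.979], [-0.002, -1.0, 0.0]]
force: [-3.4, 0.6, 10.4]
gripper_width: -0.005
```

Emit:
move_arm(steps=[[[0,0,0],[0.004,0,0],1],[[0,0,0],[0.004,0,0],1],[[0,0,0],[0.004,0,0],1],[[0,0,0],[0.004,0,0],1],[[0,0,0],[0,0,0],1]])

```text
clock: 5.23
position: [0.6092, -0.0308, 0.097]
orientation: [[-0.979, 0.008, -0.202], [0.202, -0.002, -0.979], [-0.008, -1.0, 0.0]]
force: [2.3, -0.8, 7.8]
gripper_width: -0.0
```

Emit:
move_arm(steps=[[[0,0,0],[0,0.0006,0],1],[[0,0,0],[0,0.0006,0],1],[[0,0,0],[0,0,0],1]])

```text
clock: 5.48
position: [0.6092, -0.0308, 0.0969]
orientation: [[-0.979, 0.006, -0.202], [0.202, -0.002, -0.979], [-0.007, -1.0, 0.0]]
force: [-0.6, 0.8, 12.1]
gripper_width: 0.005
```

Emit:
move_arm(steps=[[[0,0,0],[0.004,0,0],1],[[0,0,0],[0.004,0,0],1],[[0,0,0],[0.004,0,0],1],[[0,0,0],[0.004,0,0],1]])

```text
clock: 5.82
position: [0.5953, -0.0279, 0.097]
orientation: [[-0.979, 0.012, -0.202], [0.202, -0.002, -0.979], [-0.012, -1.0, 0.0]]
force: [4.2, -1.0, 8.9]
gripper_width: -0.003
```

```bash
python3 - <<'E'
from h import *
rel(C)
im=get_image("top")
cv2.imwrite("pics/t2.png",cv2.resize(im[145:265,200:320,::-1],None,fx=5,fy=5))
E
```

```text
t 5.8167 p [ 0.5953 -0.0279  0.097 ] F [ 4.1737 -0.9701  8.8783] w -0.0033989558285360028 boxxy 0.029842065383752572 0.00017259211652616486 yawerr deg 0.0936771520256202 tilt [ 0.012  -0.0025]
tool shift [0.031  0.0966 0.0001] len 0.10144686770618741
```

View pics/t2.png

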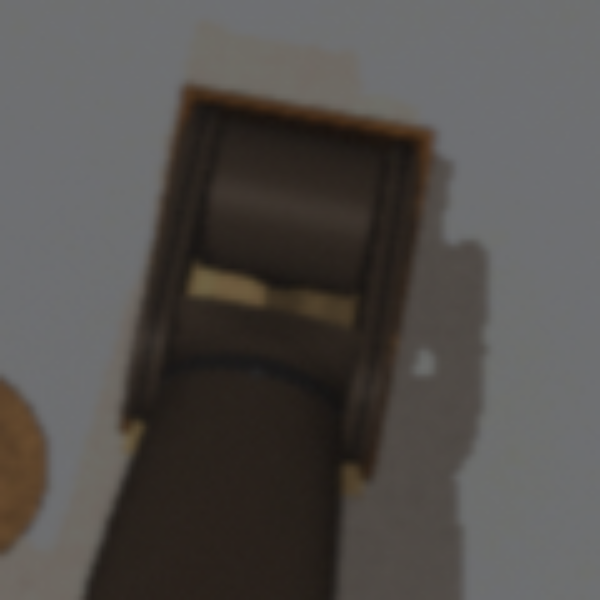

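The lid's end now sticks out past the near wall (crop (130,435) and (355,480)), so it is moving with the finger. I'll keep dragging and top up the press as I go.

Emit:
move_arm(steps=[[[0,0,0],[0,0.0006,0],1],[[0,0,0],[0.004,0.0002,0],1],[[0,0,0],[0.004,0.0002,0],1],[[0,0,0],[0.004,0.0001,0],1],[[0,0,0],[0.004,0.0001,0],1]])

```text
clock: 6.28
position: [0.5806, -0.0249, 0.0969]
orientation: [[-0.979, 0.014, -0.202], [0.202, -0.003, -0.979], [-0.015, -1.0, -0.0]]
force: [4.0, -1.0, 12.6]
gripper_width: 0.0
```

Emit:
move_arm(steps=[[[0,0,0],[0.004,0.0001,0],1],[[0,0,0],[0.004,0.0001,0],1],[[0,0,0],[0.004,0.0001,0],1],[[0,0,0],[0.004,0.0001,0],1]])

```text
clock: 6.62
position: [0.5653, -0.0217, 0.0969]
orientation: [[-0.979, 0.015, -0.202], [0.202, -0.003, -0.979], [-0.015, -1.0, -0.0]]
force: [4.1, -0.3, 12.5]
gripper_width: 0.0
```

Emit:
move_arm(steps=[[[0,0,0],[0.004,0.0001,0],1],[[0,0,0],[0.004,0.0001,0],1],[[0,0,0],[0.004,0,0],1],[[0,0,0],[0.004,0,0],1],[[0,0,0],[0.004,0,0],1]])

```text
clock: 7.03
position: [0.5459, -0.0177, 0.0968]
orientation: [[-0.979, 0.016, -0.202], [0.202, -0.003, -0.979], [-0.016, -1.0, -0.0]]
force: [3.4, -0.1, 12.7]
gripper_width: 0.001
```

Emit:
move_arm(steps=[[[0,0,0],[0.004,0.0001,0],1],[[0,0,0],[0.004,0.0001,0],1],[[0,0,0],[0.004,0,0],1],[[0,0,0],[0.004,0,0],1]])

```text
clock: 7.37
position: [0.5305, -0.0145, 0.0968]
orientation: [[-0.979, 0.016, -0.202], [0.202, -0.003, -0.979], [-0.017, -1.0, -0.0]]
force: [4.7, 0.4, 15.4]
gripper_width: 0.005
```

Emit:
move_arm(steps=[[[0,0,0],[0.004,0,0],1],[[0,0,0],[0.004,0,0],1],[[0,0,0],[0.003,0,0],1],[[0,0,0],[0.002,0,0],1]])

```text
clock: 7.7
position: [0.5177, -0.0119, 0.0968]
orientation: [[-0.979, 0.016, -0.202], [0.202, -0.003, -0.979], [-0.016, -1.0, -0.0]]
force: [3.9, -0.4, 13.4]
gripper_width: -0.003
```

Emit:
move_arm(steps=[[[0,0,0],[0.003,0,0],1],[[0,0,0],[0.002,0,0],1],[[0,0,0],[0.002,0,0],1]])

```text
clock: 7.95
position: [0.511, -0.0105, 0.0968]
orientation: [[-0.979, 0.016, -0.202], [0.202, -0.003, -0.979], [-0.016, -1.0, -0.0]]
force: [3.8, -1.0, 14.7]
gripper_width: -0.001
```

Emit:
move_arm(steps=[[[0,0,0],[0.002,0,0],1],[[0,0,0],[0.002,0,0],1]])

```text
clock: 8.12
position: [0.5072, -0.0097, 0.0968]
orientation: [[-0.979, 0.016, -0.202], [0.202, -0.003, -0.979], [-0.016, -1.0, -0.0]]
force: [4.8, -0.3, 14.7]
gripper_width: -0.001
```

Moved 118 mm so far. I'll continue in small steps until the drag force rises.

Emit:
move_arm(steps=[[[0,0,0],[0.002,0,0],1],[[0,0,0],[0.001,0,0],1]])

```text
clock: 8.28
position: [0.5041, -0.0091, 0.0968]
orientation: [[-0.979, 0.016, -0.202], [0.202, -0.003, -0.979], [-0.016, -1.0, -0.0]]
force: [4.7, -0.3, 14.9]
gripper_width: -0.003
```

Emit:
move_arm(steps=[[[0,0,0],[0.002,0,0],1],[[0,0,0],[0.001,0,0],1]])

```text
clock: 8.45
position: [0.5012, -0.0085, 0.0968]
orientation: [[-0.979, 0.016, -0.202], [0.202, -0.003, -0.979], [-0.016, -1.0, -0.0]]
force: [4.3, -0.1, 15.6]
gripper_width: -0.001
```

Emit:
move_arm(steps=[[[0,0,0],[0.002,0,0],1],[[0,0,0],[0.001,0,0],1]])

```text
clock: 8.62
position: [0.4983, -0.0079, 0.0968]
orientation: [[-0.979, 0.016, -0.202], [0.202, -0.003, -0.979], [-0.016, -1.0, -0.0]]
force: [4.2, 1.4, 14.1]
gripper_width: 0.0
```

Emit:
move_arm(steps=[[[0,0,0],[0.002,0,0],1],[[0,0,0],[0.002,0,0],1]])

```text
clock: 8.78
position: [0.4954, -0.0073, 0.0969]
orientation: [[-0.979, 0.019, -0.202], [0.202, -0.004, -0.979], [-0.02, -1.0, -0.0]]
force: [7.9, -1.7, 11.8]
gripper_width: 0.002
```

Emit:
move_arm(steps=[[[0,0,0],[0.002,0,0],1],[[0,0,0],[0.002,0,0],1]])

```text
clock: 8.95
position: [0.4919, -0.0067, 0.0969]
orientation: [[-0.979, 0.02, -0.202], [0.202, -0.004, -0.979], [-0.021, -1.0, 0.0]]
force: [7.2, -1.4, 11.4]
gripper_width: -0.002
```

```bash
python3 - <<'E'
from h import *
rel(C)
im=get_image("scene")
cv2.imwrite("pics/s3.png",cv2.resize(im[130:260,190:350,::-1],None,fx=4,fy=4))
E
```

```text
t 8.95 p [ 0.4919 -0.0067  0.0969] F [ 7.1882 -1.4162 11.3818] w -0.0018946897336748491 boxxy -0.07566140448733107 -7.350993083185855e-05 yawerr deg 0.08465089689766354 tilt [ 0.0204 -0.0043]
tool shift [-0.0736  0.0985  0.    ] len 0.12294603501518499
```

View pics/s3.png

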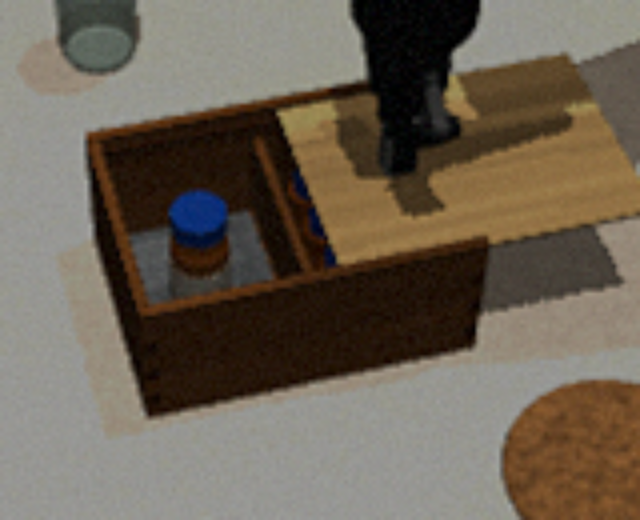

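The drag force jumped from 4 to 8 N and the fingertip then slipped, so the lid is at its stop. The far bay is uncovered, with the jar's blue cap at crop (198,215). I'll lift off straight up.

Emit:
move_arm(steps=[[[0,0,0],[0,-0.004,0],1],[[0,0,0],[0,-0.02,0],1],[[0,0,0],[0,-0.03,0],1],[[0,0,0],[0,-0.03,0],1],[[0,0,0],[0,0,0],0.4],[[0,0,0],[0,0,0],0.4],[[0,0,0],[0,0,0],0.4],[[0,0,0],[0,0,0],0.4]])

```text
clock: 9.67
position: [0.4828, -0.0046, 0.1731]
orientation: [[-0.979, -0.004, -0.202], [0.202, 0.001, -0.979], [0.004, -1.0, -0.0]]
force: [0.5, -0.2, 0.7]
gripper_width: 0.563
```

```bash
cat > cap.py <<'E'
from h import *
for n in("scene","top"):
    im=get_image(n)[:,:,::-1].copy();hsv=cv2.cvtColor(im,cv2.COLOR_BGR2HSV)
    a=np.array([C+x*UX+y*UY+[0,0,.088] for x in(.0,.1) for y in(-.07,.07)])
    p=proj(n,a);lo=p.min(0).astype(int)-2;hi=p.max(0).astype(int)+3
    W=np.zeros(im.shape[:2],bool);W[lo[1]:hi[1],lo[0]:hi[0]]=1
    m=W&(hsv[...,0]>100)&(hsv[...,0]<130)&(hsv[...,1]>110)&(hsv[...,2]>35)
    c=biggest(m);q=ray(n,c[:,0].astype(float),.088)[:,:2].astype(np.float32)
    e=cv2.minEnclosingCircle(q);f=cv2.fitEllipse(q)
    b=(np.r_[f[0],0]-C)
    print(n,cv2.contourArea(c),cv2.boundingRect(c),"circ",e,"ell",f,"box",b@UX,b@UY)
    cv2.imwrite(f"pics/{n}_cap.png",im)
im=cv2.imread("pics/scene_cap.png")
for u in((259.5,157.5),(273.75,196)):
    b=ray("scene",u,.097)[0]-C;print("lid far edge boxx",b@UX,b@UY)
rel(C)
E
python3 cap.py
python3 -c "
import cv2
a=cv2.imread('pics/top_cap.png')[145:265,200:320];cv2.imwrite('pics/t4.png',cv2.resize(a,None,fx=5,fy=5))"
```

```text
scene 143.0 (232, 178, 15, 14) circ ((0.6234208345413208, -0.0325336754322052), 0.02410879358649254) ell ((0.6216615438461304, -0.03300607204437256), (0.034979596734046936, 0.04639459773898125), 153.2797088623047) box 0.0567323870863915 0.0005521796412468047
top 93.0 (255, 179, 12, 12) circ ((0.6170040965080261, -0.038197342306375504), 0.018559696152806282) ell ((0.6168360114097595, -0.038216520100831985), (0.03387598320841789, 0.034956809133291245), 103.22599792480469) box 0.05306851701067393 -0.0055308448568284424
lid far edge boxx -0.0163518614160601 -0.06924385117074308
lid far edge boxx -0.013247056437961466 0.06895937178011369
t 9.7667 p [ 0.483  -0.0046  0.1733] F [-0.0148 -0.5384 -0.5068] w 0.5974540535927451 boxxy -0.084761990401388 0.00010183031647002776 yawerr deg 0.10789227613935565 tilt [-0.0037  0.0008]
tool shift [-0.0854  0.173   0.0003] len 0.19291907850713072
```

View pics/t4.png

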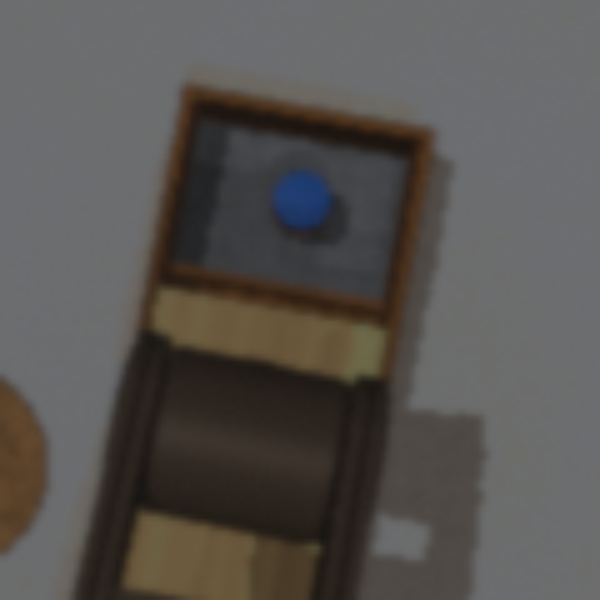

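The bay is open. The cap shows as a clean disc at crop (302,200), giving the jar at about (0.617,-0.038). The scene view is biased towards its camera by the cap's side, which agrees. Next I position above it.

```bash
python3 -c "
from h import *
rel([.617,-.0378,.150])"
```

```text
t 9.7667 p [ 0.483  -0.0046  0.1733] F [-0.0148 -0.5384 -0.5068] w 0.5974540535927451 boxxy -0.084761990401388 0.00010183031647002776 yawerr deg 0.10789227613935565 tilt [-0.0037  0.0008]
tool shift [-0.138   0.0228  0.0055] len 0.13996670126187558
```

Emit:
move_arm(steps=[[[0,0,0],[-0.023,0.002,0.0009],0.2],[[0,0,0],[-0.023,0.004,0.0009],0.2],[[0,0,0],[-0.023,0.004,0.0009],0.2],[[0,0,0],[-0.023,0.004,0.0009],0.2],[[0,0,0],[-0.023,0.004,0.0009],0.2],[[0,0,0],[-0.023,0.004,0.0009],0.2],[[0,0,0],[0,0,0],0.2],[[0,0,0],[0,0,0],0.2],[[0,0,0],[0,0,0],0.2]])

```text
clock: 10.52
position: [0.6172, -0.0377, 0.152]
orientation: [[-0.979, -0.003, -0.202], [0.202, 0.001, -0.979], [0.003, -1.0, -0.0]]
force: [0.6, 0.7, 0.6]
gripper_width: 0.8
```

```bash
python3 -c "
from h import *
rel([.617,-.0378,.058])
im=get_image('scene')
cv2.imwrite('pics/s5.png',cv2.resize(im[120:240,180:340,::-1],None,fx=4,fy=4))"
```

```text
t 10.5167 p [ 0.6172 -0.0377  0.152 ] F [0.6097 0.7179 0.573 ] w 0.7998068191315951 boxxy 0.05336908974683089 -0.004961492847079347 yawerr deg 0.1143430661562063 tilt [-0.0027  0.0007]
tool shift [-0.      0.094   0.0001] len 0.09399421945515408
```

View pics/s5.png

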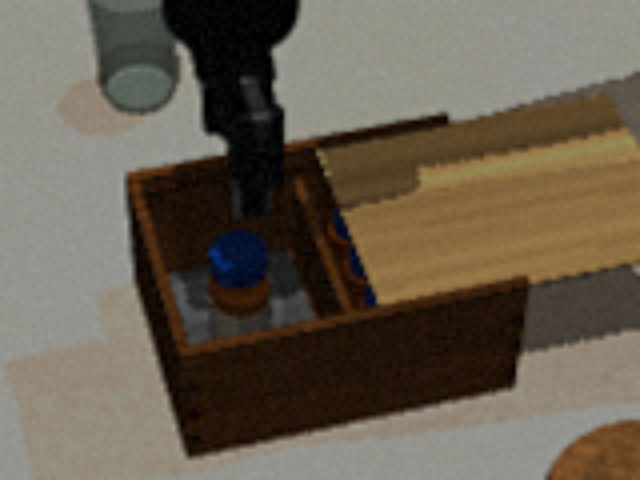

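The open gripper is above the jar, with the fingertips at crop (250,215) and the cap at (238,258). Lowering with a force check on the way.

Emit:
move_arm(steps=[[[0,0,0],[0,0.02,0],0.2],[[0,0,0],[0,0.02,0],0.2],[[0,0,0],[0,0.015,0],0.2],[[0,0,0],[0,0.008,0],0.2],[[0,0,0],[0,0.005,0],0.2],[[0,0,0],[0,0.0,0],0.2]])

```text
clock: 11.07
position: [0.6174, -0.0377, 0.0845]
orientation: [[-0.979, -0.002, -0.201], [0.201, 0.0, -0.979], [0.002, -1.0, -0.0]]
force: [-0.4, -0.3, 0.5]
gripper_width: 0.796
```

Emit:
move_arm(steps=[[[0,0,0],[0,0.007,0],0.2],[[0,0,0],[0,0.007,0],0.2],[[0,0,0],[0,0.007,0],0.2],[[0,0,0],[0,0.005,0],0.2],[[0,0,0],[0,0.0,0],0.2]])

```text
clock: 11.48
position: [0.6173, -0.0378, 0.0576]
orientation: [[-0.979, -0.003, -0.202], [0.202, 0.001, -0.979], [0.003, -1.0, -0.0]]
force: [-0.1, -0.1, -0.2]
gripper_width: 0.798
```

Emit:
move_arm(steps=[[[0,0,0],[0,0,0],0.4],[[0,0,0],[0,0,0],0.5],[[0,0,0],[0,0,0],0.55],[[0,0,0],[0,0,0],0.6],[[0,0,0],[0,0,0],0.65],[[0,0,0],[0,0,0],0.75],[[0,0,0],[0,0,0],1],[[0,0,0],[0,0,0],1],[[0,0,0],[0,0,0],1],[[0,0,0],[0,0,0],1],[[0,0,0],[0,0,0],1]])

```text
clock: 12.4
position: [0.6188, -0.0382, 0.0599]
orientation: [[-0.979, 0.001, -0.202], [0.202, -0.0, -0.979], [-0.001, -1.0, 0.0]]
force: [-1.1, -1.5, 5.4]
gripper_width: 0.414
```

Emit:
move_arm(steps=[[[0,0,0],[0,-0.003,0],1],[[0,0,0],[0,-0.004,0],1],[[0,0,0],[0,-0.006,0],1],[[0,0,0],[0,0,0],1]])

```text
clock: 12.73
position: [0.6185, -0.0379, 0.0728]
orientation: [[-0.979, 0.001, -0.202], [0.202, -0.0, -0.979], [-0.001, -1.0, -0.0]]
force: [0.4, 0.6, -0.3]
gripper_width: 0.409
```

Emit:
move_arm(steps=[[[0,0,0],[0,-0.01,0],1],[[0,0,0],[0,-0.015,0],1],[[0,0,0],[0,-0.015,0],1],[[0,0,0],[0,-0.015,0],1],[[0,0,0],[0,-0.015,0],1],[[0,0,0],[0,-0.015,0],1],[[0,0,0],[0,-0.015,0],1],[[0,0,0],[0,-0.015,0],1],[[0,0,0],[0,-0.015,0],1],[[0,0,0],[0,-0.01,0],1],[[0,0,0],[0,0,0],1],[[0,0,0],[0,0,0],1]])

```text
clock: 13.73
position: [0.6185, -0.0381, 0.2128]
orientation: [[-0.979, 0.001, -0.202], [0.202, -0.0, -0.979], [-0.001, -1.0, 0.0]]
force: [0.2, -0.1, -3.0]
gripper_width: 0.41
```

```bash
python3 -c "
from h import *
rel([.6135,.2597,.2])
im=get_image('scene')
print(proj('scene',read_state()['position']))
cv2.imwrite('pics/s6.png',cv2.resize(im[60:240,180:400,::-1],None,fx=3,fy=3))"
```

```text
t 13.7333 p [ 0.6185 -0.0381  0.2128] F [ 0.1891 -0.0778 -2.963 ] w 0.40966304255516517 boxxy 0.054648413966285114 -0.005037627637686972 yawerr deg 0.10793494270282565 tilt [ 0.0012 -0.0003]
tool shift [ 0.0649  0.0128 -0.2906] len 0.2980732664367831
[[238.4442 145.9554]]
```

View pics/s6.png

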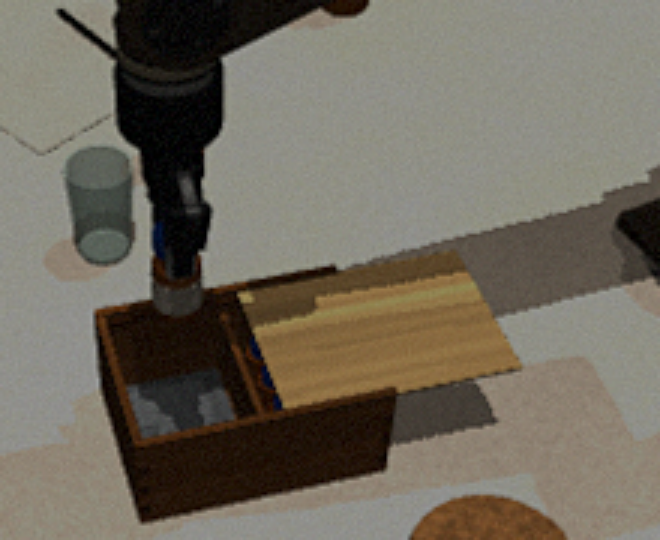

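The jar hangs upright in the gripper, with its base at crop (178,300) clear of the box. The load reads about 3 N. I'll carry it over to the coaster.

Emit:
move_arm(steps=[[[0,0,0],[0.0025,0,-0.0112],1],[[0,0,0],[0.0051,0,-0.0233],1],[[0,0,0],[0.0051,0,-0.0233],1],[[0,0,0],[0.0051,0,-0.0233],1],[[0,0,0],[0.0051,0,-0.0233],1],[[0,0,0],[0.0051,0,-0.0233],1],[[0,0,0],[0.0051,0,-0.0233],1],[[0,0,0],[0.0051,0,-0.0233],1],[[0,0,0],[0.0051,0,-0.0233],1],[[0,0,0],[0.0051,0,-0.0233],1],[[0,0,0],[0.0051,0,-0.0233],1],[[0,0,0],[0.0051,0,-0.0233],1],[[0,0,0],[0.0051,0,-0.0233],1],[[0,0,0],[0,0,0],1],[[0,0,0],[0,0,0],1],[[0,0,0],[0,0,0],1]])

```text
clock: 15.12
position: [0.6138, 0.2597, 0.211]
orientation: [[-0.98, -0.002, -0.201], [0.201, -0.001, -0.98], [0.002, -1.0, 0.001]]
force: [-0.5, 0.8, -2.2]
gripper_width: 0.41
```

Emit:
move_arm(steps=[[[0,0,0],[0,0.02,0],1],[[0,0,0],[0,0.025,0],1],[[0,0,0],[0,0.025,0],1],[[0,0,0],[0,0.025,0],1],[[0,0,0],[0,0.02,0],1],[[0,0,0],[0,0.015,0],1],[[0,0,0],[0,0,0],1],[[0,0,0],[0,0,0],1]])

```text
clock: 15.78
position: [0.6142, 0.2589, 0.0814]
orientation: [[-0.979, -0.002, -0.203], [0.203, -0.001, -0.979], [0.002, -1.0, 0.001]]
force: [0.6, 0.5, -2.4]
gripper_width: 0.41
```

```bash
python3 -c "
from h import *
rel([.6145,.2597,.0585])
im=get_image('scene')
print(proj('scene',read_state()['position']))
cv2.imwrite('pics/s7.png',cv2.resize(im[180:340,230:400,::-1],None,fx=3.5,fy=3.5))"
```

```text
t 15.7833 p [0.6142 0.2589 0.0814] F [ 0.6309  0.5265 -2.3973] w 0.410224422794202 boxxy -0.009997356911315328 0.2847701196002614 yawerr deg 0.05583944538784357 tilt [-0.002  -0.0006]
tool shift [-0.0002  0.0229 -0.0009] len 0.02292051733613119
[[301.0176 273.7656]]
```

View pics/s7.png

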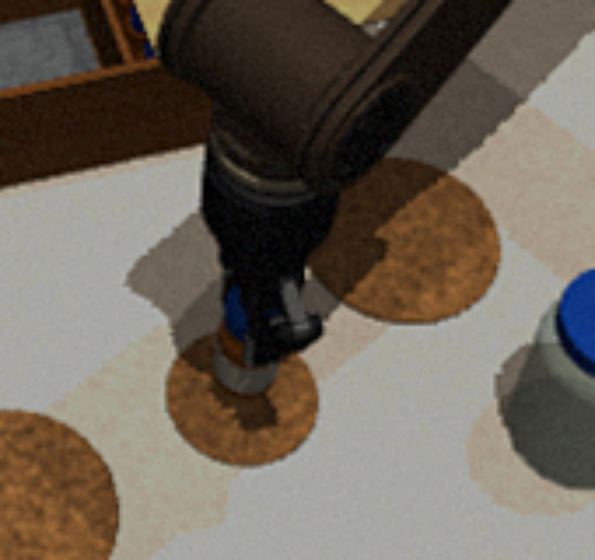

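The jar hovers over the smallest coaster, with its base at crop (245,383) and the coaster centre at (243,395). It is upright and about 20 mm up. Lowering gently.

Emit:
move_arm(steps=[[[0,0,0],[0,0.008,-0.0008],1],[[0,0,0],[0,0.006,0],1],[[0,0,0],[0,0.003,0],1],[[0,0,0],[0,0.001,0],1],[[0,0,0],[0,0,0],1]])

```text
clock: 16.25
position: [0.6144, 0.2604, 0.0638]
orientation: [[-0.979, -0.001, -0.201], [0.201, -0.0, -0.979], [0.001, -1.0, 0.0]]
force: [0.6, -0.4, -1.1]
gripper_width: 0.406
```

Emit:
move_arm(steps=[[[0,0,0],[0,0.001,0],1],[[0,0,0],[0,0.001,0],1],[[0,0,0],[0,0,0],1]])

```text
clock: 16.5
position: [0.6148, 0.2605, 0.0622]
orientation: [[-0.979, 0.0, -0.202], [0.202, 0.0, -0.979], [-0.0, -1.0, -0.0]]
force: [1.1, 0.3, -1.6]
gripper_width: 0.406
```

Emit:
move_arm(steps=[[[0,0,0],[0,0.001,0],1],[[0,0,0],[0,0.001,0],1],[[0,0,0],[0,0,0],1]])

```text
clock: 16.75
position: [0.6146, 0.2604, 0.06]
orientation: [[-0.979, -0.0, -0.202], [0.202, -0.0, -0.979], [0.0, -1.0, 0.0]]
force: [-0.0, 0.0, -1.5]
gripper_width: 0.41
```

Emit:
move_arm(steps=[[[0,0,0],[0,0.001,0],1],[[0,0,0],[0,0,0],1]])

```text
clock: 16.92
position: [0.6146, 0.2604, 0.059]
orientation: [[-0.979, -0.0, -0.202], [0.202, -0.0, -0.979], [0.0, -1.0, 0.0]]
force: [-0.4, 0.0, -3.0]
gripper_width: 0.405
```

Emit:
move_arm(steps=[[[0,0,0],[0,0.001,0],1],[[0,0,0],[0,0,0],1]])

```text
clock: 17.08
position: [0.6147, 0.2604, 0.0581]
orientation: [[-0.979, -0.0, -0.202], [0.202, 0.0, -0.979], [0.0, -1.0, 0.0]]
force: [-0.3, 0.2, -1.0]
gripper_width: 0.407
```

Emit:
move_arm(steps=[[[0,0,0],[0,0.0005,0],1],[[0,0,0],[0,0,0],1]])

```text
clock: 17.25
position: [0.6149, 0.2604, 0.0581]
orientation: [[-0.979, 0.0, -0.202], [0.202, -0.0, -0.979], [-0.0, -1.0, 0.0]]
force: [-0.6, 0.3, -0.8]
gripper_width: 0.412
```

Emit:
move_arm(steps=[[[0,0,0],[0,0.0005,0],1],[[0,0,0],[0,0,0],1]])

```text
clock: 17.42
position: [0.615, 0.2604, 0.058]
orientation: [[-0.979, 0.001, -0.202], [0.202, -0.0, -0.979], [-0.001, -1.0, 0.0]]
force: [-0.8, -0.7, 2.0]
gripper_width: 0.408
```

Emit:
move_arm(steps=[[[0,0,0],[0,0,0],0.55],[[0,0,0],[0,0,0],0.5],[[0,0,0],[0,0,0],0.45],[[0,0,0],[0,0,0],0.4],[[0,0,0],[0,0,0],0.3],[[0,0,0],[0,0,0],0.2],[[0,0,0],[0,0,0],0.2],[[0,0,0],[0,0,0],0.2],[[0,0,0],[0,0,0],0.2]])

```text
clock: 18.17
position: [0.6147, 0.2604, 0.0572]
orientation: [[-0.979, -0.0, -0.202], [0.202, 0.0, -0.979], [0.0, -1.0, -0.0]]
force: [-0.5, -0.5, -0.2]
gripper_width: 0.801
```

Emit:
move_arm(steps=[[[0,0,0],[0,-0.005,0],0.2],[[0,0,0],[0,-0.01,0],0.2],[[0,0,0],[0,-0.02,0],0.2],[[0,0,0],[0,-0.03,0],0.2],[[0,0,0],[0,-0.03,0],0.2],[[0,0,0],[0,-0.03,0],0.2],[[0,0,0],[0,-0.03,0],0.2],[[0,0,0],[0,-0.02,0],0.2],[[0,0,0],[0.02,0,0.02],0.2],[[0,0,0],[0.03,0,0.03],0.2],[[0,0,0],[0.03,0,0.03],0.2],[[0,0,0],[0.02,0,0.03],0.2],[[0,0,0],[0,0,0],0.2],[[0,0,0],[0,0,0],0.2],[[0,0,0],[0,0,0],0.2]])

```text
clock: 19.42
position: [0.4967, 0.1738, 0.2339]
orientation: [[-0.979, 0.003, -0.202], [0.202, 0.001, -0.979], [-0.003, -1.0, -0.001]]
force: [1.2, 0.5, 0.2]
gripper_width: 0.796
```

```bash
python3 - <<'E'
from h import *
rel([.6145,.2597,.0585])
for n in("scene","top"):
    im=get_image(n)[:,:,::-1].copy();hsv=cv2.cvtColor(im,cv2.COLOR_BGR2HSV)
    p=proj(n,[.614,.26,.08])[0].astype(int)
    W=np.zeros(im.shape[:2],bool);W[p[1]-25:p[1]+25,p[0]-25:p[0]+25]=1
    m=W&(hsv[...,0]>100)&(hsv[...,0]<130)&(hsv[...,1]>110)&(hsv[...,2]>35)
    if m.any():
        c=biggest(m);q=ray(n,c[:,0].astype(float),.086)[:,:2].astype(np.float32);print(n,cv2.contourArea(c),cv2.minEnclosingCircle(q))
    cv2.imwrite(f"pics/{n}8.png",im)
E
python3 -c "
import cv2
a=cv2.imread('pics/scene8.png')[90:360,170:440];cv2.imwrite('pics/s8.png',cv2.resize(a,None,fx=2.2,fy=2.2))"
```

```text
t 19.4167 p [0.4967 0.1738 0.2339] F [1.2264 0.4881 0.1971] w 0.7962380537491458 boxxy -0.1077009769086015 0.17762749880806356 yawerr deg 0.08590766329513598 tilt [0.0032 0.0007]
tool shift [-0.0975  0.1758 -0.1076] len 0.2280301917580831
scene 202.5 ((0.6175087690353394, 0.2646511495113373), 0.021569397300481796)
top 84.0 ((0.6126652359962463, 0.25872787833213806), 0.01784452423453331)
```

View pics/s8.png

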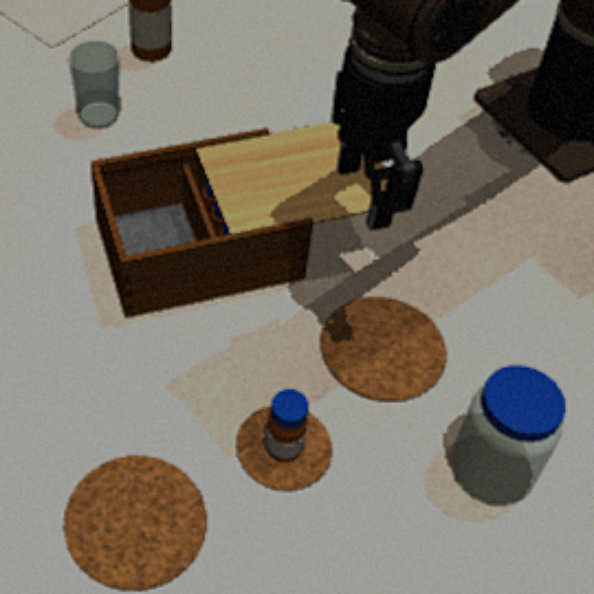

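The jar stands upright in the middle of the smallest coaster, with the lid open and the other glassware in place. The robot is clear of everything.

```bash
python3 -c "
from plant import *
print(sign_off())"
```

```text
the job is handed in; nothing more can be done
None
```

I opened the lid to its stop, moved the brown jar to the smallest cork coaster, and handed the job in at about 19.5 s. No verdict was reported.

- **Lid:** I pressed with up to about 15 N measured (16 N combined with the drag) and dragged until the horizontal force rose from 4 N to 8 N and the fingertip slipped. The lid's far edge measured 13 to 16 mm on the near side of the box's centre. I expected 18 mm at the stop, so the difference is within picture accuracy. That was measured before the jar was lifted. The last picture shows the lid still open, but I did not measure it again.
- **Jar:** I gripped it by the cap and lifted it clear of the box. I set it down in steps of 1 mm or less, and the largest change in wrist force at contact was about 3 N.
- **Last check:** the jar is upright. From the top camera, its cap centre is about 1 mm from the coaster centre measured at the start. The scene camera puts it 5 to 6 mm off, a bias I put down to that view including the side of the cap. Both are well inside the 22 mm limit.
- **Other glassware and the arm:** the tumbler, bottle and clear jar look unmoved by eye, with no measurement taken. The arm ended raised and touching nothing.

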